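# Open the swing catch and hook out the specimen tray

## Task

Turn the catch's dial until its white mark points exactly at the metal index finger on the collar around it, which swings the catch bar away from the shelf. Then, with the hook tool and not the fingers, hook the specimen tray by its front wall and draw it forward until about 50 mm of it stands out of the shelf. Finally lay the hook tool down flat on the bench, clear of the tray and shelf; never pull the tray against the catch bar and leave everything else where it is.

Things in the scene. Friction and masses are not known exactly. Their poses are not given: they have to be found in the camera images.
- riser: Fixed bench shelf: two plywood sides 300 deep, 18 thick, 130 high, 160 apart inside; top of 6 mm wires along y at height 131 (first 8 behind the mouth); no floor, the tray slides on the bench. Origin on the bench, middle of the open front (mouth); x into the shelf, y left seen from the robot. The catch's round wooden block (90 diameter, heights 60 to 100) is centred at x -30, y +125.
- catch_dial (a point): Black dial on a vertical axis. Point: on the axis, 134 above the bench, where to grip its bar (46 long, 14 wide, heights 110 to 150, on a 56 mm disc). x: along the bar to the end with the white mark line. Starts 0.95 to 1.75 rad short of the index, to be turned clockwise seen from above; stays where left (friction 0.12 N m). Stops: shelf's -y, and 2.3 rad clockwise from there.
- index_tip (a point): Tip of the bright metal index finger (32 long, 8 wide, 10 high, lying radially) on the thin fixed dark steel collar round the dial; 30.5 from the dial's axis, 110 above the bench; x points outwards from that axis. The dial is set when this tip lies ahead on the dial's +x, within 3 mm sideways (about 5.5 degrees).
- catch: The whole swinging catch, dial and steel bar in one piece. Origin on its vertical axis at bench height; x along the mark and the bar. The bar, 150 long, 12 thick, at height 31 under the block, points as the mark does: at first across the shelf's mouth, where it blocks the tray; at the index it points away from the shelf.
- tray_lip (a point): Loose open white tray on the bench inside the shelf, 140 long (x), 110 wide, 40 high, walls and floor 4 thick, about 0.4 kg. Point: middle of the top edge of its front wall, outer face; x points backwards into tray and shelf, z up. The finds in it are fixed; the first 50 behind the front wall are free for the hook. The front wall starts 45 to 70 behind the mouth.
- hook_grip (a point): Hook tool lying flat on the bench, 0.14 kg: dark wooden handle 90 long (x), 22 wide, 36 high; the point is the handle's centre, 18 above its underside. x points along the shank: an 8 mm steel rod 12 above this point, running forward and bent straight down 145 ahead of this point, its tip 17.5 below this point (level with the handle's underside).
- scriber_grip (a point): Look-alike tool to be left alone: same handle, point and axes, but its shank is straight, without the down-turned tip.
- bottle: Small glass jar with metal cap, 44 diameter, 85 high, loose; origin under its centre.
- sample_box: Small empty white open box 100 x 80 x 30, loose; origin under its centre.
- loupe: Black eyepiece loupe, 38 diameter, 34 high, loose; origin under its centre.
- dish: Shallow steel dish, 90 diameter, 25 high, loose; origin under its centre.
- oak_block: Small wooden block 50 x 35 x 30, loose; origin under its centre.
There are look-alikes about, which are no part of the job. What is shaped like the part that bears tray_lip but black is not meant.

How it is judged:
By the outcome, as a careful person would: the job done as asked, in the order asked, and still so for the second after the job is handed in, with the robot touching nothing.
It also fails if it takes over 72 s, if anything falls off the work surface, if the arm or the gripper's body presses on something with over 40 N, if the wrist force passes 120 N, or if a joint passes its speed limit or range.

## Robot

A 6-joint arm with a two-finger parallel gripper is mounted at the origin on the work surface. World frame = base frame: x ahead of the robot, y to its left, z up, the work surface at z = 0. Lengths are in mm, angles in degrees, forces in N, time in s.
With the tool pointing down it reaches from about 350 to 850 mm from the base axis. Payload 8.1 kg.
Tool frame: the origin (TCP) lies midway between the tips of the shut fingers; the grasp point (between the pads) lies 19 mm behind it; z points along the fingers, y is the direction in which the jaws open and shut (so a half turn about z gives the same grasp; the last joint's range is limited). The gripper opens to 85 mm and grips with 20 to 120 N. Pads are 22 mm wide; open, the fingers measure 114 mm over their backs; the gripper's body (76 mm by 85 mm) begins 54 mm behind the grasp point. The pads swing forward as they close: fully open they stand 13 mm farther back than shut.
Start: joints at [71.941, 7.471, 85.268, -0, 87.261, -4.893], TCP at [136.647, 584.237, 231.292] pointing down, gripper open.
Joint ranges: [-169.43, 169.43], [-51.17, 129.36], [1.28, 143.12], [-76.62, 256.62], [0, 156.53], [-152.29, 152.29]. Speed limits (degrees/s): [136.94, 136.94, 159.86, 180, 180, 180].

## Interface

Orientations are given as [roll, pitch, yaw] about the fixed x, y, z axes, in that order (R = Rz(yaw) Ry(pitch) Rx(roll)).
In Python, from bench import telemetry, snapshot, camera_params, job gives the robot as it stands. The module is installed in compiled form; this text tells all that it offers.
- The arm moves only by the shell command python3 -m jog 'ROWS' [FORCE]. ROWS is JSON, a list that holds one entry, the list of rows, each a list of 7 numbers: the shift along the tool's x, y, z in units of 50 mm (1.0 is 50 mm), then the turn, a rotation vector about the tool's x, y, z in units of 2 pi rad (1.0 is 2 pi rad), then the opening, from 0 (shut) to 1 (fully open). In form: [[[dx, dy, dz, rx, ry, rz, claw], ...]]. A call has 1 to 12 rows; each row shifts and turns the commanded pose from where the row before left it, along the tool's axes as they then stand; what a row does not reach is not made up. A row lasts 1/8 s, in which the tool goes at most 62.5 mm and 10.7 degrees, less where a joint would pass 70% of its speed; a pose out of reach is approached as far as the arm can. A call with a number of a shift or a turn outside -1 to 1 is refused whole. A call with a gripper value outside its range is refused whole. The fingers move at their own pace and stop on an object; FORCE is the grip in N (left out, the last holds). Time passes only in rows, so rows that do not move let the fingers close. It gives the time, the measured TCP pose, the force and the opening at its end, in the units of the state.
- telemetry.sense(): the state, without advancing time (a new reading comes with each control period).
- snapshot(name): name is "scene" or "side" or "wrist"; returns (picture, depth): 480x640x3 uint8, red, green, blue; 480x640 float32, mm along the optical axis (not along the pixel's ray), 0 where there is no reading.
- camera_params(name): a dict with "K" (3x3 intrinsics, pixels), "extrinsics" (4x4, takes a point from camera to world coordinates). Camera axes: x right, y down, z forward; pixel columns grow to the right and rows downward; lengths in mm; the calibration is good to about 2 mm. A picture is of the moment at which its call begins: read the wrist's pose just before it. camera_params takes no time and is no camera call; for the wrist camera it gives the pose at the moment of the call.
- job.hand_in(): hands the job in, once; it reports no verdict.
The state is a dict: "time": time; "joint_pos": joint angles; "qd": joint speeds; "joint_efforts": joint torques, N m; "tool_pos": TCP position; "tcp_rot": TCP orientation; "ft_force": force on the tool from outside, world axes, zero at the start; "wrist_torque": the same for the moment, N m; "finger_gap": finger opening in mm.
Only numpy, scipy, OpenCV 4.12 (cv2) and the standard library are available. Lean on these libraries where they do the work, as an engineer would, in place of code of your own. Each camera call takes 0.05 s, during which the arm holds its last target. There are 200 camera calls.

## Working session

There is one attempt and no reset: what is moved stays moved. The work goes in short steps, Python scripts to look and compute and a shell command to move; the robot and the scene stay as the last step left them, time stands still between calls to the robot, and variables do not carry over. Pictures are saved under pics/ and viewed, about 8 in all and at most 12, crops included, and the job is handed in when it is done.

```bash
mkdir -p pics; cat > h.py <<'E'
import numpy as np, cv2
from bench import telemetry, snapshot, camera_params, job
def grab(name):
    P=camera_params(name); im,d=snapshot(name)
    return im,d,np.array(P["K"]),np.array(P["extrinsics"])
def ray(K,E,u,v):
    d=E[:3,:3]@np.linalg.inv(K)@np.array([u,v,1.0]); return E[:3,3],d
def onplane(K,E,u,v,z):
    o,d=ray(K,E,u,v); return o+d*(z-o[2])/d[2]
def cloud(d,K,E):
    v,u=np.mgrid[:d.shape[0],:d.shape[1]]
    c=np.stack([(u-K[0,2])/K[0,0]*d,(v-K[1,2])/K[1,1]*d,d],-1)
    return c@E[:3,:3].T+E[:3,3]
def proj(K,E,p):
    c=E[:3,:3].T@(np.array(p,float)-E[:3,3]); q=K@c; return q[:2]/q[2]
def save(n,im): cv2.imwrite("pics/"+n,im[:,:,::-1])
E
python3 - <<'E'
from h import *
s=telemetry.sense(); print({k:np.round(v,2) for k,v in s.items()})
for n in("scene","side","wrist"):
    im,d,K,E=grab(n); save(n+"0.png",im); np.savez("pics/%s0.npz"%n,im=im,d=d,K=K,E=E); print(n,K.round(1).tolist(),E.round(2).tolist())
E
```

```text
{'time': np.float64(0.0), 'joint_pos': array([71.94,  7.52, 85.33, -0.  , 87.26, -4.89]), 'qd': array([-0.07,  0.02,  0.05, -0.03, -0.04,  0.04]), 'joint_efforts': array([ 0.000e+00, -5.694e+01, -5.006e+01, -0.000e+00,  1.000e-02,
       -0.000e+00]), 'tool_pos': array([136.47, 583.71, 230.25]), 'tcp_rot': array([-1.7989e+02, -1.0000e-02,  1.6683e+02]), 'ft_force': array([ 0.25,  0.36, -0.9 ]), 'wrist_torque': array([0.  , 0.02, 0.05]), 'finger_gap': np.float64(85.47)}
scene [[590.8, 0.0, 311.7], [0.0, 590.8, 248.2], [0.0, 0.0, 1.0]] [[-0.66, 0.64, -0.39, 1109.31], [0.75, 0.57, -0.35, 516.18], [0.0, -0.53, -0.85, 1380.17], [0.0, 0.0, 0.0, 1.0]]
side [[513.3, 0.0, 316.8], [0.0, 513.3, 244.4], [0.0, 0.0, 1.0]] [[1.0, -0.02, 0.04, 474.7], [-0.04, -0.62, 0.78, -988.01], [0.01, -0.78, -0.62, 927.68], [0.0, 0.0, 0.0, 1.0]]
wrist [[424.3, 0.0, 323.2], [0.0, 424.3, 234.9], [0.0, 0.0, 1.0]] [[0.23, 0.92, 0.32, 54.02], [0.97, -0.21, -0.08, 602.81], [-0.0, 0.33, -0.95, 371.95], [0.0, 0.0, 0.0, 1.0]]
```

View pics/scene0.png

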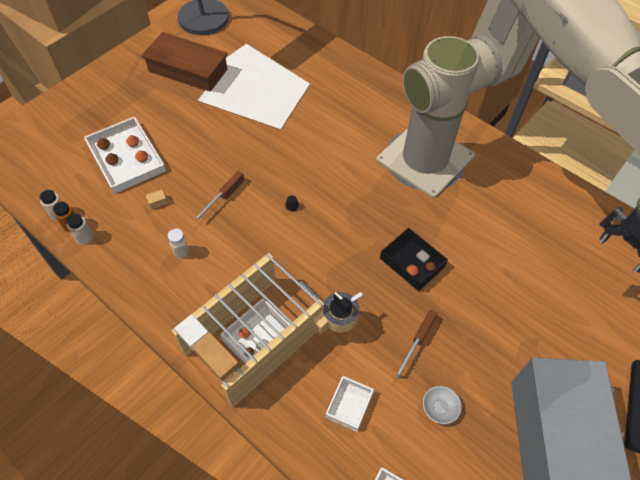

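View pics/side0.png

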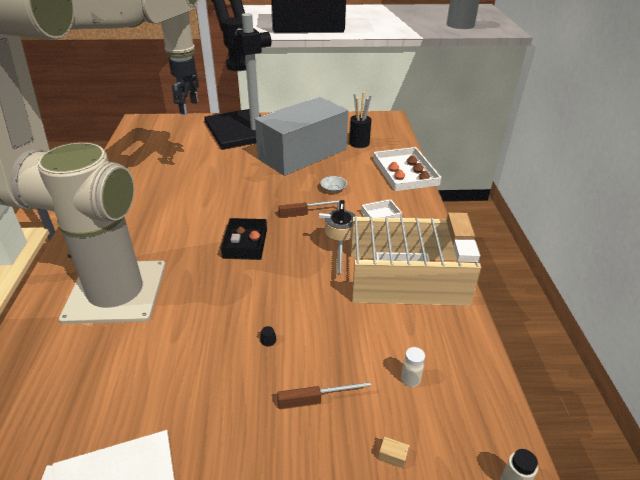

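The scene view shows the shelf at about (250,325), with the white tray inside at (255,330). The dial is at (343,305). The two look-alike tools have handles at (428,325) and (232,183), or (293,210) and (300,396) in the side view. Other tray look-alikes are the black tray (413,260), the white tray with finds (125,153) and the empty white box (350,403). The tray in the shelf is the one meant. Next I'll make one close crop to tell the tools apart.

```bash
python3 - <<'E'
from h import *
A=np.load("pics/scene0.npz");B=np.load("pics/side0.npz")
def c(im,u,v,w=50,h=37): return cv2.resize(im[v-h:v+h,u-w:u+w],(400,296),interpolation=cv2.INTER_CUBIC)
m=np.vstack([np.hstack([c(A["im"],418,345),c(A["im"],222,193)]),np.hstack([c(A["im"],343,305),c(B["im"],335,218)])])
save("m1.png",m)
# coarse geometry
for n,Z in(("scene",A),("side",B)):
    P=cloud(Z["d"],Z["K"],Z["E"]); im=Z["im"]
    hsv=cv2.cvtColor(im,cv2.COLOR_RGB2HSV)
    # dark brown handles
    pts=[(428,325),(232,183),(343,305),(270,258),(322,308),(418,345)] if n=="scene" else [(293,210),(300,396),(340,218),(325,205),(340,400)]
    for p in pts: print(n,p,P[p[1],p[0]].round(0),hsv[p[1],p[0]])
E
```

```text
scene (428, 325) [460. 332.  34.] [ 11 161 117]
scene (232, 183) [ 473. -348.   34.] [ 11 162 120]
scene (343, 305) [605. 171. 147.] [120  28  36]
scene (270, 258) [621. -48. 135.] [ 38   5 186]
scene (322, 308) [631. 130. 115.] [ 17 110 118]
scene (418, 345) [506. 341.   3.] [ 14 166 152]
side (293, 210) [464. 321.  23.] [ 10 146  94]
side (300, 396) [ 473. -362.   35.] [ 10 155 128]
side (340, 218) [591. 132. 124.] [100  31  25]
side (325, 205) [566. 370.   6.] [ 13 150 172]
side (340, 400) [ 557. -350.   -1.] [ 13 146 169]
```

View pics/m1.png

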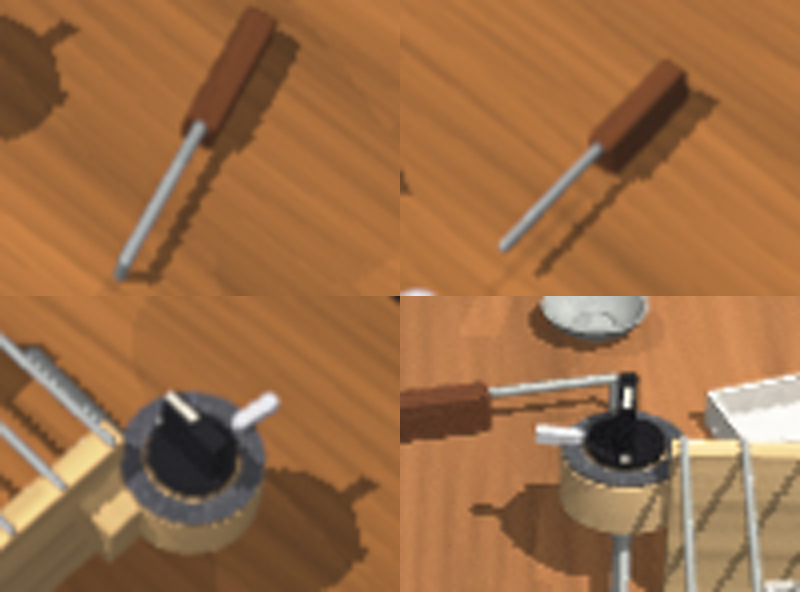

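The first tool, with its handle at (428,325), has a bent tip meeting its shadow at scene (403,375), so it is the hook. The second tool's shadow stays apart from its tip, so it is the straight scriber. The dial's mark faces up-left in the crop and the index finger is on its upper right. Now I'll measure.

```bash
cat > meas.py <<'E'
from h import *
Z={n:np.load("pics/%s0.npz"%n) for n in("scene","side")}
for n,z in Z.items():
    im=z["im"];P=cloud(z["d"],z["K"],z["E"]);hsv=cv2.cvtColor(im,cv2.COLOR_RGB2HSV).astype(int)
    H,S,V=hsv[...,0],hsv[...,1],hsv[...,2];X,Y,zz=P[...,0],P[...,1],P[...,2]
    bench=P[(abs(X-500)<100)&(abs(Y)<60)&(zz<15)];print(n,"bench z",np.median(bench[:,2]).round(1))
    def rect(m,l,zs=None):
        q=P[m]
        if len(q)<8: print(n,l,"few",len(q));return
        r=cv2.minAreaRect(q[:,:2].astype(np.float32));b=cv2.boxPoints(r)
        print(n,l,len(q),"c",np.round(r[0],1),"size",np.round(r[1],1),"ang",round(r[2],1),"z",np.percentile(q[:,2],[5,50,95]).round(1))
    hm=(V<150)&(S>110)&(H<14)
    rect(hm&(np.hypot(X-460,Y-332)<75)&(zz>29)&(zz<42),"hook handle top")
    q=P[(S<60)&(np.hypot(X-460,Y-332)<190)&(np.hypot(X-460,Y-332)>40)&(zz>20)&(zz<42)&(V>90)&(abs(Y-335)<80)&(X<600)]
    if len(q)>8:
        L=cv2.fitLine(q[:,:2].astype(np.float32),cv2.DIST_HUBER,0,.01,.01).ravel();print(n,"rod",len(q),L.round(3),"ang",np.degrees(np.arctan2(L[1],L[0])).round(1),"zmed",np.median(q[:,2]).round(1),"x",np.percentile(q[:,0],[0,100]).round(0))
    pale=(H>12)&(H<26)&(S>60)&(V>140)
    near=(np.hypot(X-720,Y-40)<260)
    rect(pale&near&(zz>124)&(zz<136)&(np.hypot(X-600,Y-160)>60),"sides top")
    D=np.hypot(X-600,Y-155)<60
    rect(D&(V<70)&(zz>140)&(zz<156),"bar top")
    rect(D&(V>140)&(S<60)&(zz>138)&(zz<156),"mark")
    rect((np.hypot(X-600,Y-155)<90)&(V>150)&(S<50)&(zz>100)&(zz<118),"index")
    q=P[D&(S<60)&(V>40)&(V<140)&(zz>96)&(zz<110)]
    if len(q)>10:
        x,y=q[:,0],q[:,1];s=np.linalg.lstsq(np.c_[2*x,2*y,np.ones(len(x))],x*x+y*y,rcond=None)[0];print(n,"collar",len(q),s[:2].round(1),"r",np.sqrt(s[2]+s[0]**2+s[1]**2).round(1), "z",np.median(q[:,2]).round(1))
    wh=(S<40)&(V>150)&(zz>30)&(zz<46)&near
    rect(wh,"tray rim")
E
python3 meas.py
```

```text
scene bench z 0.5
scene hook handle top 285 c [463.9 327.5] size [89.3 22.2] ang 9.8 z [31.6 35.9 40.2]
scene rod 118 [9.84000e-01 1.76000e-01 5.54631e+02 3.43555e+02] ang 10.1 zmed 34.0 x [505. 600.]
scene sides top 1411 c [767.6  21.4] size [199.7 299.6] ang 85.8 z [126.1 130.4 134.6]
scene bar top 93 c [597.7 161.1] size [44.5 18. ] ang 84.1 z [143.9 148.7 153.2]
scene mark 23 c [608.9 135. ] size [17.3 49.2] ang 48.9 z [147.4 150.6 153.7]
scene index 44 c [551.2 167.7] size [13.  32.8] ang 81.5 z [104.7 110.2 113.8]
scene collar 482 [596.  159.5] r 36.1 z 103.8
scene tray rim 224 c [715.3 134.5] size [321.3 238.7] ang 84.7 z [30.6 37.9 44.4]
side bench z 0.1
side hook handle top 147 c [461.8 326.2] size [88.5 31.4] ang 14.8 z [30.2 35.4 38.8]
side rod 64 [9.82000e-01 1.90000e-01 5.52876e+02 3.41141e+02] ang 10.9 zmed 32.4 x [508. 599.]
side sides top 1125 c [765.9  20.4] size [202.4 299.9] ang 85.5 z [125.2 129.6 132.8]
side bar top 33 c [594.9 156.5] size [44.4 10.9] ang 85.5 z [140.8 148.2 152.4]
side mark 10 c [595.6 150.4] size [21.6  2.8] ang 85.6 z [149.3 150.6 151.9]
side index 50 c [591.8 152.3] size [ 27.5 115.7] ang 61.1 z [102.  107.9 111.4]
side collar 193 [595.9 160.2] r 36.4 z 103.2
side tray rim 211 c [709.4 166.3] size [291.9 264.8] ang 8.5 z [30.9 36.6 42.2]
```

```bash
python3 - <<'E'
from h import *
A=np.load("pics/scene0.npz");P=cloud(A["d"],A["K"],A["E"]).reshape(-1,3)
B=np.load("pics/side0.npz");P2=cloud(B["d"],B["K"],B["E"]).reshape(-1,3)
P=np.vstack([P,P2]);P=P[(P[:,2]>20)&(P[:,0]>50)&(P[:,0]<850)&(P[:,1]>-150)&(P[:,1]<850)]
print("cols y from -150 step 50; rows x from 50")
G=np.zeros((16,20),int)
for x,y,z in P: G[min(int((x-50)//50),15),min(int((y+150)//50),19)]=max(G[min(int((x-50)//50),15),min(int((y+150)//50),19)],int(z))
for i,r in enumerate(G): print(50+50*i,r.tolist())
E
```

```text
cols y from -150 step 50; rows x from 50
50 [0, 379, 401, 399, 683, 674, 680, 692, 689, 680, 669, 654, 0, 0, 498, 0, 0, 0, 0, 0]
100 [0, 22, 370, 370, 0, 20, 0, 0, 673, 669, 657, 653, 0, 531, 521, 318, 0, 0, 0, 0]
150 [0, 0, 0, 0, 0, 0, 0, 0, 0, 0, 0, 652, 623, 583, 571, 403, 311, 0, 33, 33]
200 [0, 0, 0, 0, 0, 0, 0, 0, 0, 0, 0, 0, 0, 0, 567, 0, 0, 0, 40, 34]
250 [0, 0, 0, 0, 0, 44, 47, 46, 43, 0, 0, 0, 0, 0, 0, 0, 0, 0, 37, 394]
300 [0, 0, 0, 0, 0, 50, 30, 43, 47, 0, 0, 0, 0, 0, 0, 0, 165, 0, 35, 397]
350 [0, 0, 0, 0, 0, 49, 48, 48, 44, 0, 0, 0, 0, 0, 94, 167, 168, 168, 0, 342]
400 [0, 0, 0, 0, 0, 0, 0, 0, 0, 44, 0, 0, 0, 0, 167, 165, 167, 166, 166, 0]
450 [0, 0, 0, 0, 0, 0, 0, 0, 0, 43, 0, 0, 0, 0, 165, 166, 167, 167, 166, 164]
500 [0, 0, 0, 0, 0, 0, 114, 0, 0, 42, 0, 0, 0, 0, 0, 166, 168, 166, 167, 167]
550 [0, 0, 0, 43, 47, 153, 156, 107, 0, 41, 37, 28, 32, 29, 0, 140, 165, 167, 167, 164]
600 [0, 139, 140, 138, 139, 152, 154, 107, 0, 36, 35, 32, 31, 31, 0, 0, 161, 165, 165, 161]
650 [0, 138, 139, 138, 137, 140, 107, 0, 38, 36, 0, 0, 0, 0, 0, 0, 0, 160, 191, 194]
700 [0, 137, 139, 141, 139, 137, 0, 0, 38, 36, 36, 0, 0, 0, 0, 0, 0, 102, 192, 194]
750 [0, 137, 141, 140, 140, 141, 0, 0, 34, 36, 34, 0, 35, 32, 30, 32, 34, 0, 194, 186]
800 [0, 138, 139, 140, 139, 138, 0, 0, 0, 0, 0, 33, 35, 41, 37, 0, 32, 0, 0, 0]
```

```bash
python3 -m jog '[[[0,0,-0.3,0,0,0.0284,0.6],[0,0,-0.3,0,0,0.0284,0.6],[0,0,0,0,0,0.0284,0.6],[0,0,0,0,0,0.0284,0.6],[0,0,0,0,0,0.0284,0.6],[0,0,0,0,0,0.0284,0.6],[0,0,0,0,0,0.0284,0.6],[0,0,0,0,0,0.0284,0.6],[0,0,0,0,0,0,0.6]]]'
```

```text
time: 1.27
tool_pos: [136.6, 584.1, 260.9]
tcp_rot: [-180.0, 0.0, 85.1]
ft_force: [-0.4, 0.4, 0.0]
finger_gap: 50.9
```

```bash
python3 -m jog '[[[-0.75,0.9,0,0,0,0,0.6],[-0.75,0.9,0,0,0,0,0.6],[-0.75,0.9,0,0,0,0,0.6],[-0.75,0.9,0,0,0,0,0.6],[-0.75,0.9,0,0,0,0,0.6],[-0.75,0.9,0,0,0,0,0.6],[-0.75,0.9,0,0,0,0,0.6],[-0.75,0.9,0,0,0,0,0.6],[-0.75,0.9,0,0,0,0,0.6],[-0.75,0.9,0,0,0,0,0.6],[-0.75,0.95,0,0,0,0,0.6],[0,0,0,0,0,0,0.6]]]'; python3 - <<'E'
from h import *
s=telemetry.sense();print(s["tool_pos"],s["tcp_rot"])
im,d,K,E=grab("wrist");np.savez("pics/w1.npz",im=im,d=d,K=K,E=E)
for p in [(596.3,159.6,150),(551,168,110)]: print(proj(K,E,p).round(0))
save("w1.png",im)
E
```

```text
time: 2.78
tool_pos: [598.5, 126.6, 259.9]
tcp_rot: [-179.9, 0.1, 85.0]
ft_force: [-0.5, -0.0, -1.1]
finger_gap: 51.3
[598.49962009 126.56069068 259.90854104] [-1.79926691e+02  7.38115888e-02  8.50409499e+01]
[316. 178.]
[250. 160.]
```

View pics/w1.png

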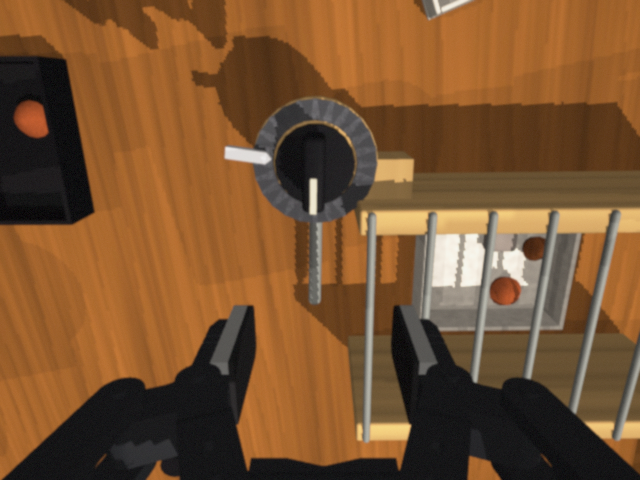

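The wrist view shows the dial at (316,160) with its white mark at (313,195). The index finger runs from (226,153) to its tip at (270,158), the catch bar crosses the mouth from (316,220) to (316,303), and the tray front wall is at x≈420. Now I'll measure each of these.

```bash
cat > m2.py <<'E'
from h import *
Z=np.load("pics/w1.npz");im,d,K,E=[Z[k] for k in("im","d","K","E")]
hsv=cv2.cvtColor(im,cv2.COLOR_RGB2HSV).astype(int);H,S,V=hsv[...,0],hsv[...,1],hsv[...,2]
v,u=np.mgrid[:480,:640]
def onp(m,z): 
    ys,xs=np.nonzero(m);return np.array([onplane(K,E,a,b,z)[:2] for a,b in zip(xs,ys)])
P=cloud(d,K,E)
def info(m,l,z):
    q=onp(m,z).astype(np.float32);r=cv2.minAreaRect(q);L=cv2.fitLine(q,cv2.DIST_L2,0,.01,.01).ravel()
    print(l,len(q),"c",q.mean(0).round(1),"ang",np.degrees(np.arctan2(L[1],L[0])).round(1),"size",np.round(r[1],1),"depth z",np.median(P[m][:,2]).round(1));return q,L
box=lambda a,b,c,e:(u>=a)&(u<b)&(v>=c)&(v<e)
mk,_=info(box(300,326,175,220)&(V>170)&(S<80),"mark",150)
ix,Li=info(box(215,273,140,170)&(V>170)&(S<60),"index",110)
b,_=info(box(303,330,125,225)&(abs(P[...,2]-149)<5)&((V<60)|(V>170)),"bar",150)
c=P[...,2];m=box(245,390,90,230)&(abs(c-103)<4)&(S<70)&(V<150)
q=onp(m,np.median(c[m]));print("collar z",np.median(c[m]));(cx,cy),r=cv2.minEnclosingCircle(q.astype(np.float32));print("collar mincircle",cx,cy,r)
dk=box(265,365,110,205)&(V<50)&(abs(c-110)<5);q=onp(dk,110);(cx2,cy2),r2=cv2.minEnclosingCircle(q.astype(np.float32));print("disc",cx2,cy2,r2)
ax=np.array([596.3,159.6])
for A in(ax,np.array([cx,cy])):
    print("mark dir",np.degrees(np.arctan2(*(mk.mean(0)-A)[::-1])).round(1),"index dir",np.degrees(np.arctan2(*(ix.mean(0)-A)[::-1])).round(1), "index dists",np.percentile(np.hypot(*(ix-A).T),[1,99]).round(1))
b2,_=info(box(308,325,225,300)&(S<70)&(abs(c-35)<10),"catchbar",37)
# tray
t=box(410,600,225,335)&(S<60)&(c>30)&(c<46)
q=P[t];r=cv2.minAreaRect(q[:,:2].astype(np.float32));print("tray rim",r,np.median(q[:,2]))
a=np.radians(-4.35);R=np.array([[np.cos(a),np.sin(a)],[-np.sin(a),np.cos(a)]])
l=(q[:,:2]-[617.2,32.3])@R.T;print("tray in shelf frame",np.percentile(l,[1,5,95,99],axis=0).round(1).tolist())
E
python3 m2.py
```

```text
mark 244 c [593.7 148.7] ang 84.2 size [21.9  3.7] depth z 149.9
index 530 c [549.1 171.4] ang -13.2 size [ 8.3 31.1] depth z 108.9
bar 1578 c [595.7 163. ] ang 84.3 size [46.  13.5] depth z 148.7
collar z 101.9078433970007
collar mincircle 591.6752319335938 160.84426879882812 46.59366226196289
disc 595.3032836914062 160.63311767578125 27.408531188964844
mark dir -103.3 index dir 166.0 index dists [33.3 63.1]
mark dir -80.5 index dir 166.1 index dists [28.5 58.3]
catchbar 874 c [584.4  58.1] ang 83.8 size [74.8 11. ] depth z 35.0
tray rim ((753.279541015625, 22.364547729492188), (99.36457824707031, 141.37371826171875), 85.6329574584961) 37.1487086730549
tray in shelf frame [[66.1, -48.8], [66.4, -47.9], [204.8, 41.9], [205.9, 47.9]]
```

```bash
python3 -m jog '[[[0.34,-0.06,0,0,0,0.0022,0.6],[0.34,-0.06,0,0,0,0,0.6],[0,0,0.9,0,0,0,0.6],[0,0,0.9,0,0,0,0.6],[0,0,0.7,0,0,0,0.6],[0,0,0.36,0,0,0,0.6],[0,0,0,0,0,0,0.6],[0,0,0,0,0,0,0],[0,0,0,0,0,0,0],[0,0,0,0,0,0,0],[0,0,0,0,0,0,0],[0,0,0,0,0,0,0]]]' 50
```

```text
time: 4.32
tool_pos: [595.9, 165.0, 120.7]
tcp_rot: [179.7, -0.1, 84.2]
ft_force: [5.4, 0.8, 3.7]
finger_gap: 13.0
```

```bash
python3 -m jog '[[[0,0,0,0,0,0,0.3],[0,0,0,0,0,0,0.3],[-0.09,0,0.06,0,0,0,0.3],[0,0,0,0,0,0,0.3],[0,0,0,0,0,0,0.3],[0,0,0,0,0,0,0],[0,0,0,0,0,0,0],[0,0,0,0,0,0,0],[0,0,0,0,0,0,0]]]' 50; python3 -c "
from h import *
s=telemetry.sense();print(s['tool_pos'],s['ft_force'],s['wrist_torque'])"
```

```text
time: 5.45
tool_pos: [595.4, 160.0, 115.6]
tcp_rot: [179.8, -0.0, 84.2]
ft_force: [11.6, -0.9, -5.9]
finger_gap: 13.5
[595.36065955 159.9751908  115.63476113] [11.64893424 -0.94292515 -5.93168447] [-0.02131034 -1.12204421  0.03959675]
```

```bash
python3 -m jog '[[[0,0.01,0,0,0,0.024,0],[0,0,0,0,0,0.024,0],[0,0,0,0,0,0.024,0],[0,0,0,0,0,0.024,0],[0,0,0,0,0,0.024,0]]]'; python3 -m jog '[[[0,0,0,0,0,0.025,0],[0,0,0,0,0,0.025,0],[0,0,0,0,0,0.025,0],[0,0,0,0,0,0.025,0],[0,0,0,0,0,0.025,0],[0,0,0,0,0,0.0253,0],[0,0,0,0,0,0,0],[0,0,0,0,0,0,0]]]'; python3 -c "
from h import *
s=telemetry.sense();print(s['tool_pos'],s['ft_force'],s['wrist_torque'],s['joint_pos'])"
```

```text
time: 6.08
tool_pos: [594.9, 160.3, 115.6]
tcp_rot: [179.9, -0.1, 40.8]
ft_force: [5.3, 0.2, -1.7]
finger_gap: 13.5
time: 7.08
tool_pos: [594.8, 160.9, 115.6]
tcp_rot: [-179.9, -0.1, -13.1]
ft_force: [3.3, 3.3, -2.3]
finger_gap: 13.5
[594.78865819 160.88908687 115.61329038] [ 3.26176104  3.31171279 -2.33770449] [ 0.5735804  -0.61472964 -0.10630854] [1.03403075e+01 1.43830365e+01 8.97892835e+01 5.10403936e-02
 7.56946081e+01 1.13389752e+02]
```

```bash
python3 -m jog '[[[0,0,0,0,0,0,0.5],[0,0,0,0,0,0,0.5],[0,0,0,0,0,0,0.5],[0,0,-0.8,0,0,0,0.5],[0,0,-1,0,0,0,0.5],[-0.34,0,-1,0,0,0,0.5],[-0.34,0,-0.1,0,0,0,0.5],[0,0,0,0,0,0,0.5],[0,0,0,0,0,0,0.5],[0,0,0,0,0,0,0.5]]]'; python3 - <<'E'
from h import *
im,d,K,E=grab("wrist");np.savez("pics/w2.npz",im=im,d=d,K=K,E=E);save("w2.png",im)
E
```

```text
time: 8.32
tool_pos: [560.6, 167.5, 258.9]
tcp_rot: [179.9, 0.1, -13.1]
ft_force: [0.3, -0.2, 0.5]
finger_gap: 42.6
```

View pics/w2.png

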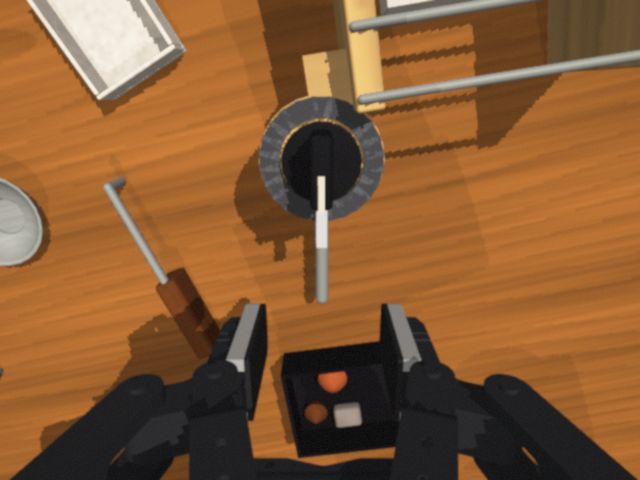

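The wrist view shows the mark (321,192) and index finger (321,230) in line, with the bar pointing away from the shelf. The hook is at left, its bent tip at (115,184) and handle at (185,310). I'll check the alignment in numbers and take a second-view measurement of the hook.

```bash
python3 - <<'E'
from h import *
Z=np.load("pics/w2.npz");im,d,K,E=[Z[k] for k in("im","d","K","E")]
hsv=cv2.cvtColor(im,cv2.COLOR_RGB2HSV).astype(int);H,S,V=hsv[...,0],hsv[...,1],hsv[...,2]
v,u=np.mgrid[:480,:640];P=cloud(d,K,E)
box=lambda a,b,c,e:(u>=a)&(u<b)&(v>=c)&(v<e)
def onp(m,z): 
    ys,xs=np.nonzero(m);return np.array([onplane(K,E,a,b,z)[:2] for a,b in zip(xs,ys)]).astype(np.float32)
mk=onp(box(310,335,170,222)&(V>170)&(P[...,2]>140),150);ix=onp(box(310,335,205,248)&(V>150)&(P[...,2]>95)&(P[...,2]<125),110)
for l,q in(("mark",mk),("index",ix)):
    L=cv2.fitLine(q,cv2.DIST_L2,0,.01,.01).ravel();print(l,len(q),q.mean(0).round(1),np.degrees(np.arctan2(L[1],L[0])).round(1),cv2.minAreaRect(q)[1])
    if l=="mark": Lm=L
n=np.array([-Lm[1],Lm[0]]);print("index sideways from mark line",((ix.mean(0)-Lm[2:])@n).round(2))
hm=(H<14)&(S>110)&(V<150)&box(140,215,255,360)&(P[...,2]>30)&(P[...,2]<42)
r=cv2.minAreaRect(onp(hm,36));print("handle top",np.round(r[0],1),np.round(r[1],1),r[2],np.median(P[hm][:,2]))
rod=box(100,170,175,285)&(S<70)&(P[...,2]>20)&(P[...,2]<42);q=onp(rod,34);L=cv2.fitLine(q,cv2.DIST_HUBER,0,.01,.01).ravel();print("rod",len(q),L.round(3),np.degrees(np.arctan2(L[1],L[0])).round(1),np.median(P[rod][:,2]))
t=onplane(K,E,112,187,30);print("bend",t.round(1), "grip from bend",(t[:2]-145*np.array([np.cos(np.radians(10)),np.sin(np.radians(10))])).round(1))
s=telemetry.sense();print(s["tool_pos"])
E
```

```text
mark 248 [583.6 162.8] -13.1 (3.6762518882751465, 21.662317276000977)
index 414 [548.7 170.4] -12.3 (7.8866658210754395, 28.125621795654297)
index sideways from mark line -0.47
handle top [464.  325.3] [89.3 23.3] 10.028301239013672 34.63401550832418
rod 984 [9.87000e-01 1.62000e-01 5.59539e+02 3.42763e+02] 9.3 32.11026841268881
bend [603.1 349.4  30. ] grip from bend [460.3 324.3]
[560.64267459 167.50610452 258.99710998]
```

```bash
python3 -m jog '[[[0,0,0,0,0,-0.0282,0.6],[0,0,0,0,0,-0.0282,0.6],[0,0,0,0,0,-0.0282,0.6],[0,0,0,0,0,-0.0282,0.6],[0,0,0,0,0,-0.0282,0.6],[0,0,0,0,0,-0.0282,0.6],[0,0,0,0,0,-0.0282,0.6],[0,0,0,0,0,-0.0282,0.6],[0,0,0,0,0,-0.0282,0.6],[0,0,0,0,0,-0.0282,0.6],[0,0,0,0,0,-0.0282,0.6],[0,0,0,0,0,-0.0282,0.6]]]';  python3 -m jog '[[[0,0,0,0,0,-0.0282,0.6],[0,0,0,0,0,-0.0282,0.6],[0,0,0,0,0,-0.0282,0.6],[0,0,0,0,0,-0.0282,0.6],[0,0,0,0,0,-0.0282,0.6],[0,0,0,0,0,-0.0282,0.6],[0,0,0,0,0,-0.0282,0.6],[0,0,0,0,0,-0.0282,0.6],[0,0,0,0,0,0,0.6],[0,0,0,0,0,0,0.6],[0,0,0,0,0,0,0.6]]]'
```

```text
time: 9.88
tool_pos: [560.8, 167.6, 259.5]
tcp_rot: [-179.9, -0.0, 109.1]
ft_force: [-0.1, -0.2, -0.5]
finger_gap: 50.9
time: 11.25
tool_pos: [560.8, 167.8, 260.1]
tcp_rot: [-180.0, -0.0, -170.2]
ft_force: [0.7, -1.0, 1.2]
finger_gap: 51.3
```

```bash
python3 -m jog '[[[0.34,0.86,0,0,0,0,0.6],[0.34,0.86,0,0,0,0,0.6],[0.34,0.87,0,0,0,0,0.6],[0.34,0.87,0,0,0,0,0.6],[0,0,1,0,0,0,0.6],[0,0,1,0,0,0,0.6],[0,0,1,0,0,0,0.6],[0,0,0.7,0,0,0,0.6],[0,0,0,0,0,0,0.6],[0,0,0,0,0,0,0.6],[0,0,0,0,0,0,0.6]]]'
```

```text
time: 12.62
tool_pos: [465.4, 327.4, 77.9]
tcp_rot: [179.9, 0.2, -170.0]
ft_force: [0.2, 0.7, 0.1]
finger_gap: 51.4
```

```bash
python3 -m jog '[[[0.03,-0.01,0.6,0,0,0,0.6],[0,0,0.5,0,0,0,0.6],[0,0,0.28,0,0,0,0.6],[0,0,0,0,0,0,0.6],[0,0,0,0,0,0,0.6]]]'; python3 -m jog '[[[0,0,0,0,0,0,0],[0,0,0,0,0,0,0],[0,0,0,0,0,0,0],[0,0,0,0,0,0,0],[0,0,0,0,0,0,0]]]' 70
```

```text
time: 13.25
tool_pos: [463.4, 326.3, 7.8]
tcp_rot: [180.0, 0.1, -170.0]
ft_force: [-0.4, -0.6, 0.1]
finger_gap: 51.2
time: 13.88
tool_pos: [463.3, 326.3, 7.6]
tcp_rot: [180.0, 0.1, -170.0]
ft_force: [-1.5, 0.0, 5.8]
finger_gap: 21.3
```

```bash
python3 -m jog '[[[0,0,-0.4,0,0,0,0],[0,0,-0.8,0,0,0,0],[0,0,-1,0,0,0,0],[0,0,-1,0,0,0,0],[0,0,-0.7,0,0,0,0],[0.23,-0.91,0,0,0,0,0],[0.23,-0.91,0,0,0,0,0],[0.23,-0.91,0,0,0,0,0],[0.23,-0.91,0,0,0,0,0],[0.23,-0.91,0,0,0,0,0],[0.23,-0.91,0,0,0,0,0],[0,0,0,0,0,0,0]]]';  python3 -m jog '[[[0,0,0,0,0,0.02,0],[0,0,0,0,0,0.0199,0],[0,0,0.7,0,0,0,0],[0,0,0.8,0,0,0,0],[0,0,0.8,0,0,0,0],[0,0,0.4,0,0,0,0],[0,0,0,0,0,0,0],[0,0,0,0,0,0,0],[0,0,0,0,0,0,0]]]'; python3 - <<'E'
from h import *
s=telemetry.sense();print(s["tool_pos"],s["tcp_rot"])
A=[]
for n in("side","scene"):
    im,d,K,E=grab(n);np.savez("pics/%s3.npz"%n,im=im,d=d,K=K,E=E)
    u,v=proj(K,E,(580,35,50)).astype(int);u=np.clip(u,100,540);v=np.clip(v,120,360);A.append(cv2.resize(im[v-75:v+75,u-100:u+100],(400,300),interpolation=cv2.INTER_CUBIC));print(n,u,v)
w=grab("wrist")[0];w=cv2.resize(w,(400,300))
save("m3.png",np.vstack([np.hstack(A),np.hstack([w,0*w])]))
E
```

```text
time: 15.38
tool_pos: [441.5, 42.1, 202.3]
tcp_rot: [-179.9, 0.0, -170.3]
ft_force: [-0.2, 0.9, -1.0]
finger_gap: 20.8
time: 16.5
tool_pos: [443.1, 45.0, 68.0]
tcp_rot: [180.0, 0.2, 175.6]
ft_force: [-0.9, -0.2, -0.2]
finger_gap: 20.7
[443.06151271  45.02489121  68.00485199] [1.79986285e+02 1.60144065e-01 1.75628001e+02]
side 337 262
scene 306 283
```

View pics/m3.png

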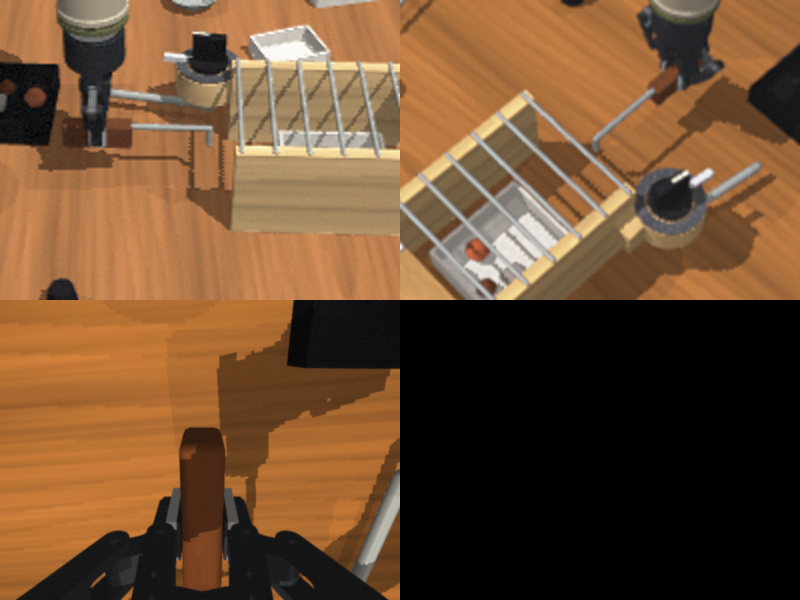

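The hook hangs in front of the mouth with its bent tip clear. It is at about (210,135) in the side crop and (597,148) in the scene crop. Next I'll insert it over the front wall and lower it.

```bash
python3 -m jog '[[[-0.6,0,0,0,0,0,0],[-0.8,0,0,0,0,0,0],[-0.7,0,0,0,0,0,0],[-0.26,0,0,0,0,0,0],[0,0,0,0,0,0,0],[0,0,0.4,0,0,0,0],[0,0,0.3,0,0,0,0],[0,0,0.14,0,0,0,0],[0,0,0,0,0,0,0],[0,0,0,0,0,0,0]]]'; python3 - <<'E'
from h import *
s=telemetry.sense();print(s["tool_pos"],s["tcp_rot"],s["ft_force"])
A=[]
for n in("side","scene"):
    im,d,K,E=grab(n)
    u,v=proj(K,E,(690,28,45)).astype(int);A.append(cv2.resize(im[v-38:v+37,u-50:u+50],(400,300),interpolation=cv2.INTER_CUBIC));print(n,u,v)
save("m4.png",np.hstack(A))
E
```

```text
time: 17.9
tool_pos: [559.7, 35.9, 24.7]
tcp_rot: [180.0, 0.0, 175.6]
ft_force: [0.7, -0.1, -1.4]
finger_gap: 21.1
[559.74709676  35.85469916  24.71465066] [1.79997614e+02 3.65993533e-02 1.75618530e+02] [ 0.73978834 -0.09060975 -1.37320048]
side 379 264
scene 274 311
```

View pics/m4.png

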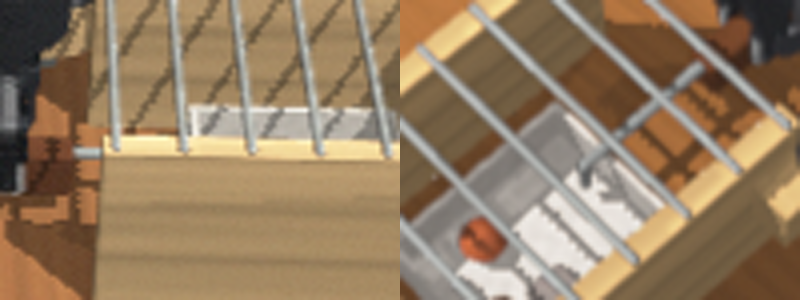

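The scene crop shows the tip down inside the tray behind the front wall, at (587,178), with the rod crossing the wall. Now I'll draw it out.

```bash
python3 -m jog '[[[0.15,0,0,0,0,0,0],[0.2,0,0,0,0,0,0],[0.2,0,0,0,0,0,0],[0.2,0,0,0,0,0,0],[0.2,0,0,0,0,0,0],[0.2,0,0,0,0,0,0]]]'; python3 -m jog '[[[0.2,0,0,0,0,0,0],[0.2,0,0,0,0,0,0],[0.2,0,0,0,0,0,0],[0.2,0,0,0,0,0,0],[0.2,0,0,0,0,0,0],[0.2,0,0,0,0,0,0],[0.1,0,0,0,0,0,0],[0.05,0,0,0,0,0,0],[0,0,0,0,0,0,0],[0,0,0,0,0,0,0]]]'; cat > tr.py <<'E'
from h import *
import sys
s=telemetry.sense();print(s["tool_pos"],s["ft_force"])
a=np.radians(-4.35);R=np.array([[np.cos(a),np.sin(a)],[-np.sin(a),np.cos(a)]]);A=[]
for n in("side","scene"):
    im,d,K,E=grab(n);np.savez("pics/%s_%s.npz"%(n,sys.argv[1]),im=im,d=d,K=K,E=E);P=cloud(d,K,E);hsv=cv2.cvtColor(im,cv2.COLOR_RGB2HSV)
    l=(P[...,:2]-[617.2,32.3])@R.T
    m=(hsv[...,1]<60)&(hsv[...,2]>100)&(P[...,2]>32)&(P[...,2]<44)&(l[...,0]>-130)&(l[...,0]<30)&(abs(l[...,1])<70)
    q=l[m];y=q[abs(q[:,1])>20];print(n,len(q),"front x pct",np.percentile(y[:,0],[1,5,10]).round(1),"y",np.percentile(q[:,1],[1,99]).round(1))
    u,v=proj(K,E,(570,35,45)).astype(int);A.append(cv2.resize(im[v-75:v+75,u-100:u+100],(400,300),interpolation=cv2.INTER_CUBIC))
save("t%s.png"%sys.argv[1],np.hstack(A))
E
python3 tr.py 1
```

```text
time: 18.75
tool_pos: [501.6, 40.3, 24.5]
tcp_rot: [180.0, 0.0, 175.6]
ft_force: [2.3, 0.1, -0.7]
finger_gap: 20.9
time: 20.0
tool_pos: [434.3, 45.4, 23.9]
tcp_rot: [-180.0, -0.1, 175.6]
ft_force: [1.3, -0.3, -0.9]
finger_gap: 21.0
[434.27319152  45.40879649  23.9331595 ] [ 1.30110973 -0.25329278 -0.86987332]
side 185 front x pct [-49.2 -46.7 -44.2] y [-54.2  61.1]
scene 153 front x pct [-47.1 -45.  -43.6] y [-54.5  58.8]
```

View pics/t1.png

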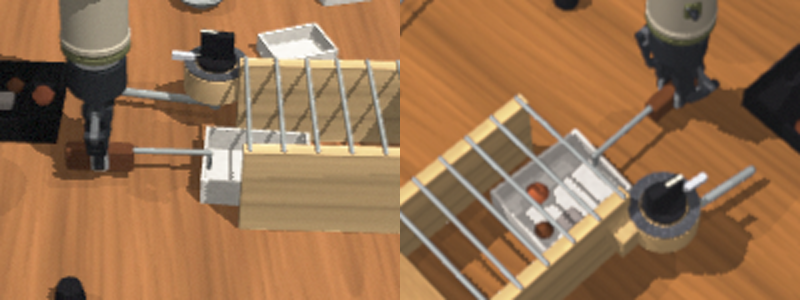

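The tray stands about 46–47 mm out and is square. I'll pull 3 mm more, ease the hook forward, lift it out and return it to its first spot, which is known to be clear.

```bash
python3 -m jog '[[[0.04,0,0,0,0,0,0],[0.03,0,0,0,0,0,0],[0,0,0,0,0,0,0],[-0.1,0,0,0,0,0,0],[0,0,0,0,0,0,0],[0,0,-0.4,0,0,0,0],[0,0,-0.6,0,0,0,0],[0,0,-0.8,0,0,0,0],[0,0,-0.9,0,0,0,0],[0,0,-0.9,0,0,0,0],[0,0,0,0,0,0,0]]]'; python3 tr.py 2
```

```text
time: 21.48
tool_pos: [438.9, 45.3, 208.8]
tcp_rot: [180.0, 0.4, 175.6]
ft_force: [-0.1, 0.7, -1.1]
finger_gap: 20.7
[438.89671472  45.25595677 208.80107733] [-0.09167781  0.6803805  -1.13501787]
side 189 front x pct [-51.9 -49.4 -47.2] y [-54.6  59.7]
scene 160 front x pct [-51.  -49.3 -48.3] y [-53.7  58.4]
```

```bash
python3 -m jog '[[[0,0,0,0,0,-0.02,0],[0,0,0,0,0,-0.02,0],[-0.25,0.9,0,0,0,0,0],[-0.25,0.9,0,0,0,0,0],[-0.25,0.9,0,0,0,0,0],[-0.25,0.9,0,0,0,0,0],[-0.25,0.92,0,0,0,0,0],[-0.25,0.92,0,0,0,0,0],[0,0,0.8,0,0,0,0],[0,0,0.9,0,0,0,0],[0,0,0.9,0,0,0,0],[0,0,0.4,0,0,0,0]]]';  python3 -m jog '[[[0,0,0,0,0,0,0],[0,0,0,0,0,0,0],[0,0,0,0,0,0,0]]]'
```

```text
time: 23.08
tool_pos: [459.3, 324.2, 49.0]
tcp_rot: [-179.8, -0.5, -170.0]
ft_force: [-0.5, -0.3, -0.7]
finger_gap: 21.4
time: 23.45
tool_pos: [464.4, 327.0, 56.6]
tcp_rot: [179.9, 0.2, -170.0]
ft_force: [0.1, 0.3, -0.6]
finger_gap: 21.1
```

```bash
python3 -m jog '[[[0,0,0.4,0,0,0,0],[0,0,0.3,0,0,0,0],[0,0,0.14,0,0,0,0],[0,0,0.06,0,0,0,0],[0,0,0,0,0,0,0],[0,0,0,0,0,0,0],[0,0,0,0,0,0,0]]]'
```

```text
time: 24.32
tool_pos: [463.2, 326.4, 9.8]
tcp_rot: [180.0, 0.1, -170.0]
ft_force: [-0.3, -0.7, -1.0]
finger_gap: 21.0
```

```bash
python3 -m jog '[[[0,0,0.02,0,0,0,0],[0,0,0.02,0,0,0,0],[0,0,0,0,0,0,0],[0,0,0,0,0,0,0]]]'
```

```text
time: 24.82
tool_pos: [462.9, 326.3, 7.6]
tcp_rot: [180.0, 0.0, -170.0]
ft_force: [-1.5, -1.3, 2.5]
finger_gap: 21.1
```

Contact is felt at the same height as the pick, so I'll release, retreat and check everything.

```bash
python3 -m jog '[[[0,0,0,0,0,0,0.3],[0,0,0,0,0,0,0.5],[0,0,0,0,0,0,0.6],[0,0,0,0,0,0,0.6],[0,0,-0.3,0,0,0,0.6],[0,0,-0.7,0,0,0,0.6],[0,0,-1,0,0,0,0.6],[0,0,-1,0,0,0,0.6],[0.5,0,-1,0,0,0,0.6],[0.8,0,-0.5,0,0,0,0.6],[0.8,0,0,0,0,0,0.6],[0,0,0,0,0,0,0.6]]]'; python3 tr.py 3; python3 - <<'E'
from h import *
A=np.load("pics/scene_3.npz");B=np.load("pics/side_3.npz");A0=np.load("pics/scene0.npz")
for Z in(A,B):
    P=cloud(Z["d"],Z["K"],Z["E"]);hsv=cv2.cvtColor(Z["im"],cv2.COLOR_RGB2HSV);m=(hsv[...,2]<150)&(hsv[...,1]>110)&(hsv[...,0]<14)&(np.hypot(P[...,0]-460,P[...,1]-330)<75)&(P[...,2]>29)&(P[...,2]<42)
    q=P[m];r=cv2.minAreaRect(q[:,:2].astype(np.float32));print("handle",np.round(r[0],1),np.round(r[1],1),round(r[2],1),np.median(q[:,2]).round(1))
df=(abs(A["im"].astype(int)-A0["im"]).max(2)>40).astype(np.uint8);print("changed",[s[:5].tolist() for s in cv2.connectedComponentsWithStats(df)[2][1:] if s[4]>15])
im=np.hstack([A["im"][190:430,180:500],B["im"][150:390,180:500]]);save("fin.png",cv2.resize(im,(800,300)))
E
```

```text
time: 26.32
tool_pos: [357.8, 307.9, 233.9]
tcp_rot: [179.9, 0.1, -169.9]
ft_force: [1.0, 0.2, -0.1]
finger_gap: 51.3
[357.79109467 307.93843938 233.9473691 ] [ 1.02346754  0.19139788 -0.10469383]
side 191 front x pct [-51.9 -49.4 -49.1] y [-56.   60.8]
scene 169 front x pct [-50.2 -49.5 -47.6] y [-55.   58.7]
handle [463.4 324.5] [89.2 22. ] 10.1 35.8
handle [463.6 319.6] [88.8 28.4] 13.1 34.6
changed [[463, 0, 177, 326, 20779], [535, 0, 9, 28, 46], [547, 0, 93, 139, 6518], [509, 33, 8, 4, 20], [467, 40, 6, 6, 22], [412, 48, 12, 17, 142], [483, 48, 12, 18, 153], [403, 63, 26, 30, 391], [562, 63, 7, 8, 17], [423, 68, 18, 15, 64], [430, 103, 8, 8, 22], [415, 108, 9, 5, 16], [619, 134, 19, 12, 53], [463, 146, 5, 13, 49], [468, 156, 7, 12, 22], [439, 167, 81, 92, 3765], [633, 263, 7, 10, 44], [291, 269, 36, 33, 313], [278, 277, 38, 34, 525], [265, 286, 38, 36, 491], [353, 289, 34, 21, 166], [333, 292, 18, 8, 70], [366, 295, 28, 18, 123], [255, 296, 8, 7, 26], [265, 301, 9, 9, 25], [254, 304, 8, 11, 19], [240, 309, 38, 36, 569], [265, 309, 26, 24, 230], [227, 320, 37, 36, 507], [428, 324, 13, 22, 33], [220, 331, 30, 32, 284], [396, 335, 24, 41, 144], [403, 364, 8, 12, 16]]
```

View pics/fin.png

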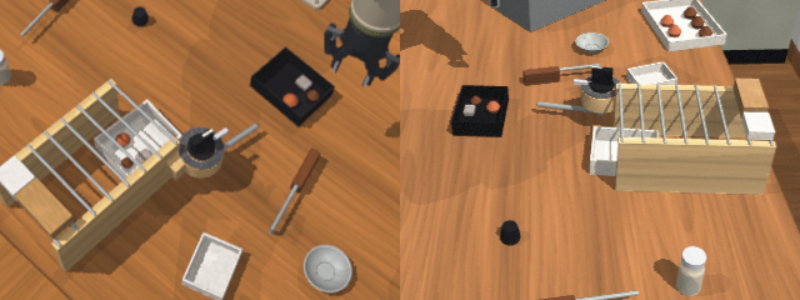

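The final view shows the tray about 50 mm out and the dial mark in line with the index. The hook lies flat at (295,190) in the left crop, and only the robot, tray, catch and hook have changed. The robot is clear, so I'll hand in.

```bash
python3 -c "
from bench import job;print(job.hand_in())"
```

```text
the job is handed in; nothing more can be done
None
```

The job is done and handed in; robot time at the last move was about 26 s of the 72 s allowed. No verdict was reported.

- **Dial:** I turned it about 97° clockwise. The wrist picture taken right after release put the index 0.5 mm to the side of the mark's line, against 3 mm allowed. I did not re-measure it later, but the last pictures show it still in line.
- **Tray:** I hooked it behind its front wall and drew it out with a pull of about 2 N. Both cameras put its front about 50 mm outside the mouth, and it sits square in the shelf.
- **Hook tool:** It lies flat at its starting spot, clear of tray and shelf. The scene camera puts the top of its handle at 36 mm. The side camera put the handle's centre about 5 mm away in y, because it also picks up the handle's side face.
- **Everything else:** Before and after pictures from the scene camera differ only at the robot, tray, catch and hook tool.
- **Disagreements:** My first grip on the dial was about 4 mm off along its bar, because I read the arm's position before it had settled. I let go and gripped again, centred, before turning.

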